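Square a stack of printed headbands in the sizing gauge

TASK

Push the U-shaped stack of white printed headbands along the bench into the metal gauge, open side first, until both of its ends rest against the long fence. Then push the gauge's sliding jaw along the fence until the stack sits snugly, still square to the fence, between the jaw and the fixed end stop, and move clear. Only push, and gently: keep the stack flat on the bench, do not pick it up, and leave the other things on the bench where they are.

Things in the scene. Friction and masses are not known exactly. Their poses are not given: they have to be found in the camera images.
- stack: loose U-shaped stack of white headbands, flat, 140 wide (y) x 95 deep (x) x 30 mm tall, band 8 mm (16 at the ends), 0.15-0.31 kg. Origin on the bench midway between its open ends; +x points out of the open side. Straight legs x = 0 to -62 mm, outer faces y = +-70 mm; then a half-ellipse crown to -95 mm. Mass centre x = -55. Starts on the gauge's robot side, yaw within 0.3 rad of the gauge's
- end_left (a point): end face of the stack's +y leg, near its outer side, at bench height (stack frame x = 0, y = +66 mm)
- end_right (a point): end face of the stack's -y leg, near its outer side, at bench height (stack frame x = 0, y = -66 mm)
- gauge: fixed aluminium gauge. Origin on the bench in the fence's front face, where the stack's origin belongs once seated (x axes parallel). +x through the fence, away from the robot; y along it. Fence 34 mm tall, 16 thick, y = -100 to 260 mm, with a 6 mm high foot behind it. Fixed end stop: bar 14 mm thick, 34 tall, from the fence to x = -65 mm, inner face at y = -70 mm
- jaw (a joint): travel in m of the steel sliding jaw, 0 (open) to 0.11, growing towards the fixed end stop (gauge -y). Inner face at gauge y = 0.155 - value: 0.085 touches a seated stack. Stays where left; about 2 N moves it. Starts at 0 to 0.025. Arm: plate 14 mm thick, gauge x = -65 to -1, z = 3 to 36 mm; above it, z = 36 to 44 mm, a plate from the inner face to 30 mm outwards; push it from +y
- jaw_face (a point): middle of the jaw arm's inner face (facing the end stop), 20 mm above the bench, 33 mm in front of the fence. The arm's outer face is 14 mm, and the outer edge of the top plate 30 mm, further in gauge +y; a screw head on the top plate over the fence reaches 50 mm high
- caliper: bystander: steel and black digital caliper lying flat, 150 x 55 x 12 mm; origin under its middle, beam along its x axis
- cup: bystander: open paper cup, 74 mm across the rim, 70 mm tall; origin under its middle
- tape: bystander: roll of tape lying flat, 90 mm across, 22 mm tall, beyond the fence; origin under its middle
- glue: bystander: white glue bottle with black cap, 38 mm across, 100 mm tall, standing; origin under its middle
- scraper: bystander: print scraper (spatula), 200 mm long, lying flat along its x axis
- bracket: bystander: white printed L-shaped bracket, 50 x 28 mm, 36 mm tall; origin under its middle
- driver: bystander: screwdriver lying along its x axis, about 200 mm long
There are look-alikes about, which are no part of the job. Leave any orange or turquoise look-alike of the stack alone.

How it is judged:
By the outcome, as a careful person would: the job done as asked, in the order asked, and still so for the second after the job is handed in, with the robot touching nothing.
It also fails if it takes over 58 s, if anything falls off the work surface, if the arm or the gripper's body presses on something with over 40 N, if the wrist force passes 120 N, or if a joint passes its speed limit or range.

ROBOT

A 6-joint arm with a two-finger parallel gripper is mounted at the origin on the work surface. World frame = base frame: x ahead of the robot, y to its left, z up, the work surface at z = 0. Lengths are in m, angles in rad, forces in N, time in s.
With the tool pointing down it reaches from about 0.35 to 0.975 m from the base axis. Payload 7.1 kg.
Tool frame: the origin (TCP) lies midway between the tips of the shut fingers; the grasp point (between the pads) lies 19 mm behind it; z points along the fingers, y is the line along which they close (so a half turn about z gives the same grasp; the last joint's range is limited). The gripper opens to 88 mm and grips with 3 to 60 N. Pads are 20 mm wide; open, the fingers measure 115 mm over their backs; the gripper's body (75 mm by 178 mm) begins 61 mm behind the grasp point.
Start: joints at [1.253, 0.423, 1.63, -0, 1.089, -0.019], TCP at [0.184, 0.597, 0.223] pointing down, gripper open.
Joint ranges: [-3, 3], [-0.9, 2.11], [0.09, 2.58], [-1.31, 4.45], [0.11, 2.69], [-2.54, 2.54]. Speed limits (rad/s): [2.39, 2.39, 3.01, 3.14, 3.14, 3.14].

INTERFACE

Orientations are given as a unit quaternion [w, x, y, z].
In Python, from station import move_pose, movel, movej, command_gripper, wait, inverse_kinematics, read_camera, camera_info, MotionError, job_done, get_time, get_joint_pos, get_qvel, get_effort, get_tcp_pos, get_ee_rot, get_ft_force, get_ft_torque, get_grip_width, get_finger_force gives the robot as it stands. Calls block until the motion is done:
- move_pose(position, orientation): joint-space move of the TCP to a pose.
- movel(position, frame=None, v=0.15, until_force=None): straight line of the TCP; frame=None keeps the orientation; v is the mean speed in m/s. With until_force (N) it stops when the force on the tool has changed by that much, and returns True; else False.
- movej(angles): joint-space move.
- command_gripper(opening): opening from 0.0 (shut) to 1.0 (fully open); the grip force is fixed at half the most; returns when the fingers have stopped.
- wait(seconds).
- inverse_kinematics(position, orientation): joint angles nearest the present ones, or None.
- read_camera(name): name is "side" or "top"; returns the picture (384x512x3 uint8, red, green, blue); there is no depth.
- camera_info(name): a dict with "intrinsics" (3x3 intrinsics, pixels), "T" (4x4, takes a point from camera to world coordinates). Camera axes: x right, y up, looking along -z (the intrinsics and any distortion apply to the point x, -y, -z); pixel columns grow to the right and rows downward; lengths in m; the calibration is good to about 2 mm. A picture is of the moment at which its call begins. camera_info takes no time and is no camera call.
A pose or a line that the arm cannot do raises MotionError and nothing moves.
- job_done(): hands the job in; it is judged then, once.
Readings, each from a call of its own:
- get_time(): time.
- get_joint_pos(): joint angles.
- get_qvel(): joint speeds.
- get_effort(): joint torques, N m.
- get_tcp_pos(): TCP position.
- get_ee_rot(): TCP orientation.
- get_ft_force(): force on the tool from outside, world axes, zero at the start.
- get_ft_torque(): the same for the moment, N m.
- get_grip_width(): opening from 0.0 (shut) to 1.0 (fully open).
- get_finger_force(): force on a finger pad.
Only numpy, scipy, OpenCV 4.12 (cv2) and the standard library are available. Lean on these libraries where they do the work, as an engineer would, in place of code of your own. Each camera call takes 0.05 s, during which the arm holds its last target. There are 200 camera calls.

## Working session

There is one attempt and no reset: what is moved stays moved. The work goes in short steps, each a Python script; the robot and the scene stay as the last script left them, time stands still between calls to the robot, and variables do not carry over. Pictures are saved under pics/ and viewed, at most 10 in all, crops included, and the job is handed in when it is done.

```bash
mkdir -p pics; ls
python3 - <<'E'
from station import *
import cv2,numpy as np
np.set_printoptions(precision=4,suppress=True)
for n in("top","side"):
    im=read_camera(n); cv2.imwrite(f"pics/{n}0.png",cv2.resize(im[:,:,::-1],(800,600),interpolation=cv2.INTER_CUBIC)); np.save(f"pics/{n}0.npy",im)
    i=camera_info(n);print(n,i)
print(get_time(),get_ee_rot())
E
```

```text
pics
top {'intrinsics': array([[361.5919,   0.    , 257.5156],
       [  0.    , 361.5919, 191.2333],
       [  0.    ,   0.    ,   1.    ]]), 'T': array([[ 0.003 ,  0.9951, -0.0987,  0.4386],
       [-1.    ,  0.0028, -0.0017,  0.0401],
       [-0.0014,  0.0987,  0.9951,  1.0246],
       [ 0.    ,  0.    ,  0.    ,  1.    ]])}
side {'intrinsics': array([[375.9735,   0.    , 255.9638],
       [  0.    , 375.9735, 197.7193],
       [  0.    ,   0.    ,   1.    ]]), 'T': array([[ 0.9891,  0.1146, -0.0923,  0.4476],
       [-0.1471,  0.7559, -0.6379, -0.7212],
       [-0.0034,  0.6445,  0.7646,  0.9734],
       [ 0.    ,  0.    ,  0.    ,  1.    ]])}
0.1 [-0.0001  0.1489  0.9889 -0.0007]
```

View pics/top0.png

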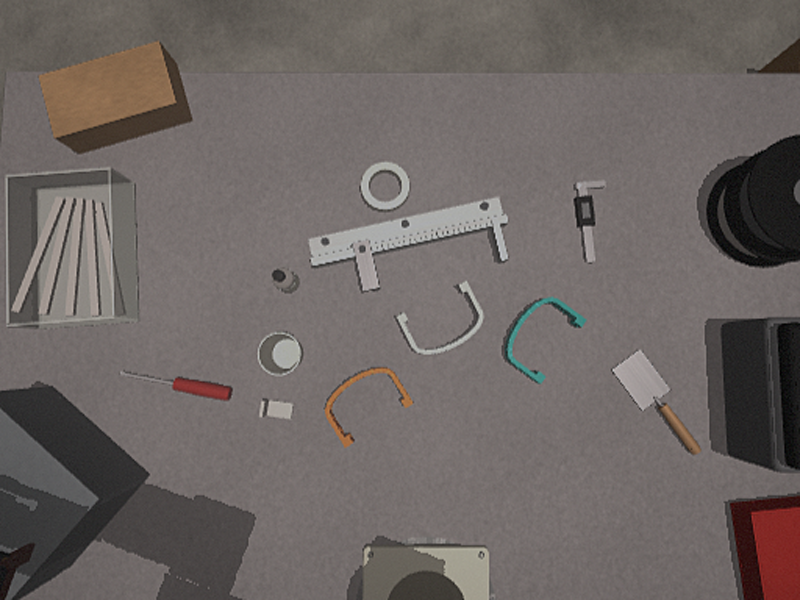

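View pics/side0.png

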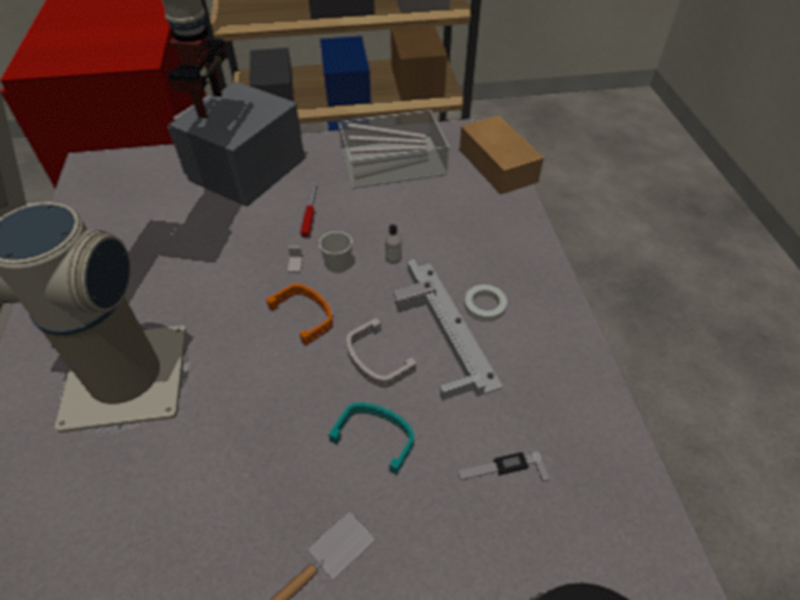

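The top view (800-px scale) shows the white stack with its ends at about (400,317) and (463,287) and its crown near (430,352). The fence runs from (310,255) to (502,208), with the jaw at (368,270) and the end stop at (500,240). Orange and turquoise decoys lie either side. Next I'll measure the stack and gauge.

```bash
cat > h.py <<'E'
import numpy as np, cv2
from station import *
np.set_printoptions(precision=4,suppress=True)
def ray(n,px,z):
    i=camera_info(n);K=i["intrinsics"];T=i["T"];px=np.atleast_2d(px).astype(float)
    d=np.c_[(px[:,0]-K[0,2])/K[0,0],-(px[:,1]-K[1,2])/K[1,1],-np.ones(len(px))]@T[:3,:3].T
    return T[:3,3]+d*((z-T[2,3])/d[:,2])[:,None]
def mask(im,t):
    g=im.astype(int); return ((g.min(2)>t)&(g.max(2)-g.min(2)<40)).astype(np.uint8)
def comps(n,im,t,z,amin=60):
    m=mask(im,t); k,l,s,c=cv2.connectedComponentsWithStats(m)
    return [(s[i],c[i],ray(n,c[i],z)[0],l==i) for i in range(1,k) if s[i,4]>amin]
E
python3 - <<'E'
from h import *
im=np.load("pics/top0.npy")
print("bg",np.median(im[180:260,200:260].reshape(-1,3),0))
m=mask(im,135)
for s,c,p,_ in comps("top",im,135,.03,25): print(s,c,p)
crop=im[110:245,170:345]; mm=m[110:245,170:345]
a=cv2.resize(crop,None,fx=4,fy=4,interpolation=cv2.INTER_CUBIC)[:,:,::-1].copy()
a=cv2.convertScaleAbs(a,alpha=1.2)
cs,_=cv2.findContours(cv2.resize(mm,None,fx=4,fy=4,interpolation=cv2.INTER_NEAREST),cv2.RETR_LIST,cv2.CHAIN_APPROX_NONE)
cv2.drawContours(a,cs,-1,(0,0,255),1)
cv2.imwrite("pics/crop0.png",a)
E
```

```text
bg [121. 114. 112.]
[231 103  31  31 402] [246.1393 118.393 ] [0.7436 0.0745 0.03  ]
[  4 114   1  93  93] [  4. 160.] [0.6228 0.7495 0.03  ]
[369 116  18  10  80] [375.8   118.925] [ 0.743 -0.291  0.03 ]
[ 25 118  48  89 775] [ 61.0684 165.0065] [0.6091 0.5894 0.03  ]
[  8 126  32  74 368] [ 23.4239 162.2935] [0.6165 0.6949 0.03  ]
[ 25 126  22  75 373] [ 35.1582 163.0349] [0.6145 0.662  0.03  ]
[ 42 126  11  76 358] [ 46.662  164.4553] [0.6106 0.6296 0.03  ]
[ 197  126  128   60 2373] [259.9718 150.2457] [0.6524 0.0353 0.03  ]
[373 145   8  23 118] [376.5763 155.7627] [ 0.6376 -0.29    0.03  ]
[ 63 157   4  44  50] [ 64.1  178.92] [0.5701 0.5787 0.03  ]
[254 180  56  47 316] [284.7563 208.1108] [ 0.4908 -0.0333  0.03  ]
[165 212  27  29 337] [181.3947 225.9644] [0.4411 0.25   0.03  ]
[392 224  37  39 718] [409.8036 242.6072] [ 0.3978 -0.3734  0.03  ]
[171 256  16  12 153] [178.6013 261.8235] [0.3442 0.2553 0.03  ]
[233 350   4  12  27] [234.    354.963] [0.1018 0.1027 0.03  ]
[265 351  48  33 874] [297.4245 364.3719] [ 0.0785 -0.0648  0.03  ]
```

View pics/crop0.png

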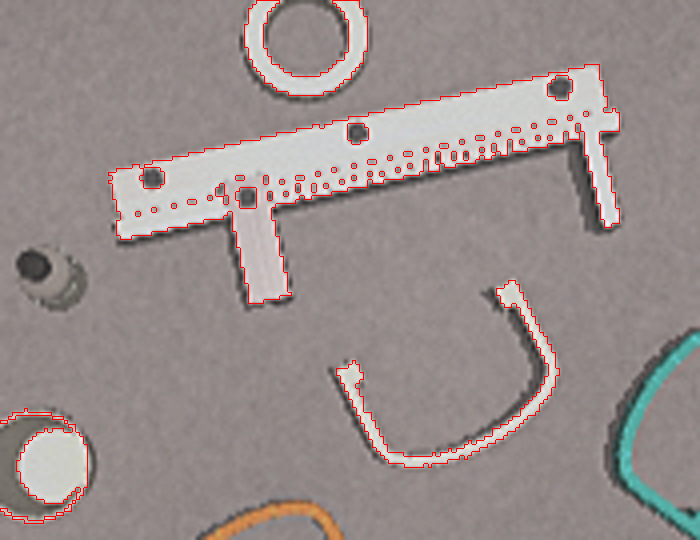

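The crop shows clean mask outlines for the fence front edge, the end-stop inner edge, the jaw plate's right edge (272,215)-(290,295) and the whole U.

```bash
cat >> h.py <<'E'
def line(P):  # fit: point, direction
    v=cv2.fitLine(P[:,:2].astype(np.float32),cv2.DIST_HUBER,0,.001,.001).ravel(); return v[2:],v[:2]
def stack(im,z=.03,gyaw=.2):
    best=[c for c in comps("top",im,135,z,200) if 0.3<c[2][0]<0.62 and -0.12<c[2][1]<0.15][0]
    cs,_=cv2.findContours(best[3].astype(np.uint8),cv2.RETR_EXTERNAL,cv2.CHAIN_APPROX_NONE)
    return stack_from(ray("top",cs[0][:,0],z)[:,:2])
def stack_from(P):
    (c,wh,a)=cv2.minAreaRect((P*1000).astype(np.float32)); c=np.array(c)/1000
    a=np.radians(a); a=(a+np.pi/4)%(np.pi/2)-np.pi/4
    if a<-.2:a+=np.pi/2
    if a>1.2:a-=np.pi/2
    R=np.array([[np.cos(a),-np.sin(a)],[np.sin(a),np.cos(a)]]); Q=(P-c)@R
    return c+R@[np.ptp(Q[:,0])/2,0],a,np.ptp(Q,axis=0)
E
python3 - <<'E'
from h import *
im=np.load("pics/top0.npy"); m=mask(im,135)
full=lambda x,y:(170+x/4,110+y/4)
pts=[]
for u in range(246,312):
    col=np.where(m[125:165,u])[0]; pts.append((u,125+col.max()+.5))
o,d=line(ray("top",pts,.034)); 
if d[1]<0:d=-d
yaw=np.arctan2(-d[0],d[1]); X=np.array([np.cos(yaw),np.sin(yaw)])
print("fence",o,yaw,"resid",np.std((ray("top",pts,.034)[:,:2]-o)@X))
e=[];r=[]
for v in range(148,164):
    row=np.where(m[v,305:330])[0]; e.append((305+row.min()-.5,v)); r.append((305+row.max()+.5,v))
o2,d2=line(ray("top",e,.034)); print("stop yaw",np.arctan2(d2[1],d2[0]), "thick",np.mean((ray("top",r,.034)-ray("top",e,.034))[:,:2]@d))
s=np.mean((ray("top",e,.034)[:,:2]-o)@d)
G=o+d*(s+.07); print("gauge",G,yaw)
j=[];k=[]
for v in range(166,181):
    row=np.where(m[v,222:250])[0]; j.append((222+row.max()+.5,v)); k.append((222+row.min()-.5,v))
for q in(j,k):print("jaw edge gauge y",np.mean((ray("top",q,.044)[:,:2]-G)@d))
so,sy,sz=stack(im); print("stack",so,sy,sz,"in gauge",[(so-G)@X,(so-G)@d,sy-yaw])
p=ray("top",full(35,263),.1)[0][:2]; print("glue",p,[(p-G)@X,(p-G)@d])
E
```

```text
fence [ 0.6444 -0.0082] 0.22408707 resid 0.0020818583171916547
stop yaw 0.24572921 thick -0.013046737388176875
gauge [ 0.6539 -0.0497] 0.22408707
jaw edge gauge y 0.1513204445026366
jaw edge gauge y 0.18000478770327433
stack [ 0.5386 -0.009 ] 0.47679468483605136 [0.0938 0.1397] in gauge [np.float64(-0.10336147828980718), np.float64(0.06528105239120142), np.float64(0.2527076104370569)]
glue [0.5699 0.2451] [np.float64(-0.01639871020665852), np.float64(0.30612109890312283)]
```

```bash
cat >> h.py <<'E'
from scipy.spatial.transform import Rotation as Ro
G=np.array([.6539,-.0497]);GY=.224
GR=np.array([[np.cos(GY),-np.sin(GY)],[np.sin(GY),np.cos(GY)]])
def w(x,y,z): return [*(G+GR@[x,y]),z]
def tog(p): return (np.asarray(p)[...,:2]-G)@GR
def quat(a): # tool down, y axis at gauge angle a
    t=a+GY; y=np.array([np.cos(t),np.sin(t),0]); z=np.array([0,0,-1.]); x=np.cross(y,z)
    q=Ro.from_matrix(np.c_[x,y,z]).as_quat(); return [q[3],*q[:3]]
def best(pos,a):
    q0=get_joint_pos(); c=[]
    for b in(a,a+np.pi):
        s=inverse_kinematics(pos,quat(b))
        if s is not None:c.append((np.abs(np.array(s)-q0).max(),b))
    return quat(min(c)[1])
def snap(n,f=None):
    im=read_camera(n)
    if f: np.save(f"pics/{f}.npy",im); cv2.imwrite(f"pics/{f}.png",cv2.resize(im[:,:,::-1],(800,600),interpolation=cv2.INTER_CUBIC))
    return im
def st(): print("t",get_time(),"tcp_g",tog(get_tcp_pos()),get_tcp_pos()[2],"F",get_ft_force())
E
python3 - <<'E'
from h import *
im=np.load("pics/top0.npy").astype(int)
for n,m in(("orange",(im[:,:,0]-im[:,:,2]>60)),("teal",(im[:,:,1]-im[:,:,0]>40))):
    v,u=np.where(m); p=tog(ray("top",np.c_[u,v],.03)); k=(abs(p[:,0]+.2)<.15)&(abs(p[:,1]-.05)<.2); p=p[k]
    if n=="orange": print("gap",np.min(np.hypot(np.maximum(0,np.abs(p[:,0]+.146)-.0355),np.maximum(0,np.abs(p[:,1]-.158)-.010))))
    else: print("teal nearest",p[p[:,0].argmax()],p[p[:,1].argmax()])
command_gripper(.5)
q=best(w(-.146,.158,.12),0)
move_pose(w(-.146,.158,.12),q); st()
snap("top","a1")
movel(w(-.146,.158,.008),v=.12)
print(get_grip_width())
movel(w(-.146,.105,.008),v=.04); st()
movel(w(-.146,.125,.008),v=.1)
movel(w(-.16,.15,.14),v=.15)
snap("top","a2"); st()
E
```

```text
gap 0.023075286103809718
teal nearest [-0.1468 -0.1377] [-0.2325 -0.0428]
t 3.1083 tcp_g [-0.1456  0.1586] 0.12016103759128763 F [-0.3075  1.0034 -0.1028]
0.49886752270047635
t 5.7167 tcp_g [-0.1463  0.1051] 0.007874748729432356 F [ 1.378   0.3199 -0.4052]
t 7.1667 tcp_g [-0.1606  0.1499] 0.13921163518511345 F [-0.8244 -0.0643 -0.0077]
```

View pics/a2.png

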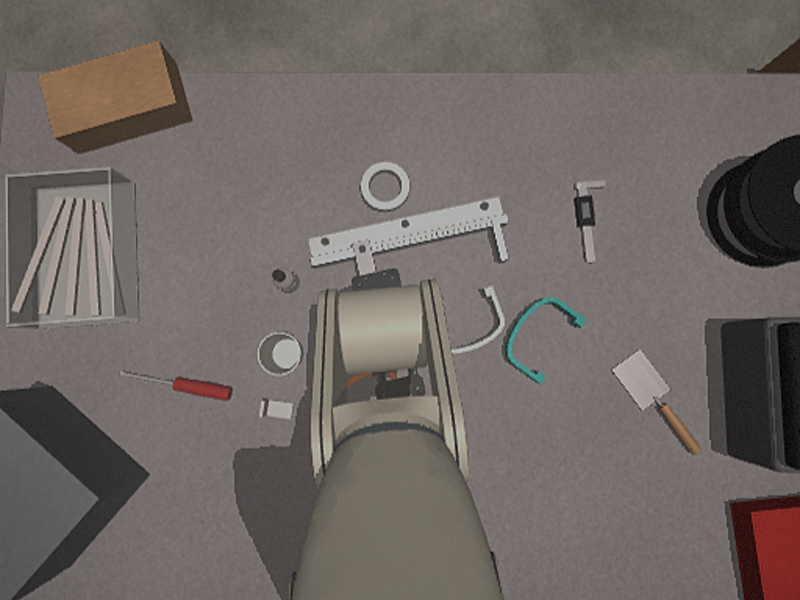

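The right end of the stack now shows at about (488,290), but the arm hides the rest. I'll swing the arm aside and re-measure.

Run:
```python
from h import *
q=np.array(get_joint_pos()); q[0]+=.65; movej(q)
im=snap("top","a3"); so,sy,sz=stack(im); print(tog(so),sy-GY,sz); st()
```

```text
[-0.1114  0.0245] 0.11617182446438276 [0.0964 0.1397]
t 8.3667 tcp_g [-0.2286  0.44  ] 0.13906084088589155 F [0.1533 0.9665 0.6653]
```

Run:
```python
from h import *
command_gripper(.7)
p=w(-.228,.016,.13); move_pose(p,best(p,np.pi/2)); 
movel(w(-.228,.016,.008),v=.12); st()
movel(w(-.125,.009,.008),v=.05); st()
r=movel(w(-.096,.007,.008),v=.025,until_force=7); print(r); st()
snap("top","b1"); snap("side","b2")
```

```text
t 11.6 tcp_g [-0.2276  0.0159] 0.008440296112725239 F [-0.4668 -0.2091  0.528 ]
t 13.8167 tcp_g [-0.1251  0.009 ] 0.008034620365230206 F [-1.3632 -0.6539 -0.2407]
True
t 14.6667 tcp_g [-0.1036  0.0078] 0.007560926463539622 F [-0.2721 -0.1163  0.4168]
```

View pics/b2.png

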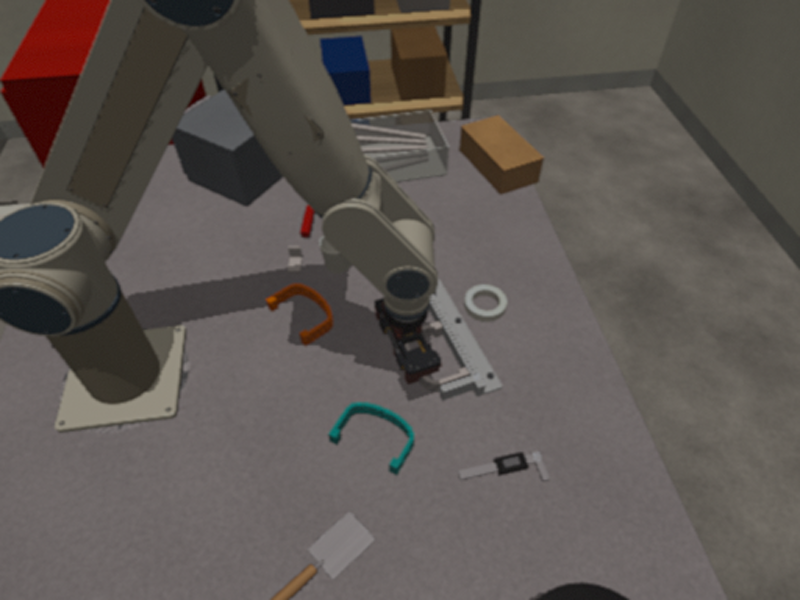

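The side view shows the stack's right leg at the fence beside the end stop at about (450,378), with the gripper behind the crown. I'll press once more gently, back off, and look.

Run:
```python
from h import *
r=movel(w(-.095,.0075,.008),v=.015,until_force=10); print(r); st()
movel(w(-.14,.008,.008),v=.12); movel(w(-.15,.02,.13),v=.2)
q=np.array(get_joint_pos()); q[0]+=.75; movej(q)
im=snap("top","c1"); snap("side"); st()
a=cv2.resize(im[110:215,185:345],None,fx=5,fy=5,interpolation=cv2.INTER_CUBIC)[:,:,::-1]
cv2.imwrite("pics/c1c.png",cv2.convertScaleAbs(a,alpha=1.2))
```

```text
True
t 15.1333 tcp_g [-0.1036  0.0084] 0.006879472499889062 F [-0.9136  0.2316  0.3942]
t 17.8417 tcp_g [-0.1592  0.3905] 0.12942760672991382 F [-0.1399  0.1709  0.3141]
```

View pics/c1c.png

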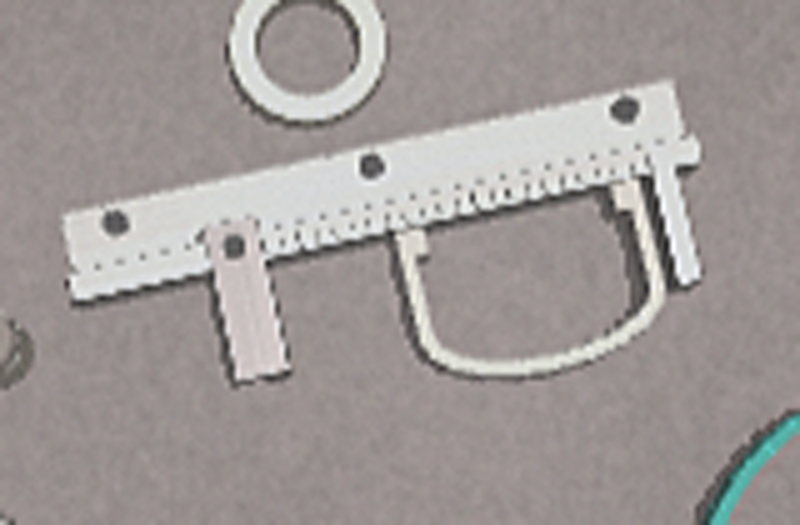

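The crop shows both ends on the fence at (410,235) and (628,185), square, with a gap of about 10 mm to the end stop. Now I'll push the jaw.

Run:
```python
from h import *
command_gripper(0)
p=w(-.03,.212,.13); move_pose(p,best(p,0)); 
movel(w(-.03,.212,.022),v=.12); st()
movel(w(-.03,.13,.022),v=.05); st()
r=movel(w(-.03,.1,.022),v=.02,until_force=9); print(r); st()
movel(w(-.03,.16,.022),v=.12); movel(w(-.03,.2,.13),v=.2)
q=np.array(get_joint_pos()); q[0]+=.55; movej(q)
im=snap("top","d1"); snap("side","d2"); st()
a=cv2.resize(im[110:215,185:345],None,fx=5,fy=5,interpolation=cv2.INTER_CUBIC)[:,:,::-1]
cv2.imwrite("pics/d1c.png",cv2.convertScaleAbs(a,alpha=1.2))
```

```text
t 21.0 tcp_g [-0.0294  0.2121] 0.022639744383204975 F [ 0.2954 -0.0291  0.0111]
t 22.7917 tcp_g [-0.0303  0.13  ] 0.021831362384731084 F [ 0.0235  0.7067 -0.4819]
True
t 23.7583 tcp_g [-0.0303  0.111 ] 0.021685246679053374 F [-0.3991  2.5441  1.4889]
t 26.3583 tcp_g [-0.1208  0.5089] 0.12922952366527493 F [ 0.4682 -0.6708 -0.1163]
```

View pics/d1c.png

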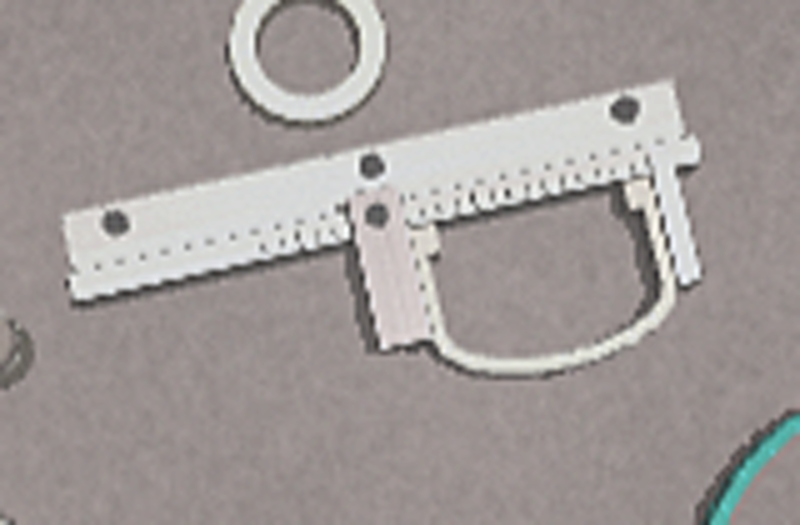

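The stack is now between jaw and stop. To remove any slack I'll repeat a gentle seating push on the crown, which also measures any drift off the fence, then one final jaw push.

Run:
```python
from h import *
command_gripper(.7)
p=w(-.15,.001,.13); move_pose(p,best(p,np.pi/2))
movel(w(-.15,.001,.008),v=.12)
movel(w(-.112,.001,.008),v=.06)
print(movel(w(-.095,.001,.008),v=.015,until_force=9)); st()
movel(w(-.15,.001,.008),v=.12); movel(w(-.15,.02,.13),v=.2)
command_gripper(0)
p=w(-.03,.15,.13); move_pose(p,best(p,0))
movel(w(-.03,.15,.022),v=.12); movel(w(-.03,.117,.022),v=.06)
print(movel(w(-.03,.098,.022),v=.015,until_force=10)); st()
movel(w(-.03,.16,.022),v=.12); movel(w(-.03,.2,.13),v=.2)
q=np.array(get_joint_pos()); q[0]+=.55; movej(q)
im=snap("top","e1"); sd=snap("side","e2"); st()
a=cv2.resize(im[110:215,185:345],None,fx=5,fy=4.5,interpolation=cv2.INTER_CUBIC)[:,:,::-1]
b=cv2.resize(sd[150:270,235:330],None,fx=5,fy=5,interpolation=cv2.INTER_CUBIC)[:,:,::-1]
cv2.imwrite("pics/e1c.png",a); cv2.imwrite("pics/e2c.png",cv2.convertScaleAbs(b,alpha=1.2))
```

```text
True
t 31.925 tcp_g [-0.1033  0.0012] 0.007579759461613971 F [-0.4659 -0.0672 -0.3918]
True
t 37.8 tcp_g [-0.0301  0.111 ] 0.021809534683284858 F [0.4694 2.2574 0.8864]
t 40.4083 tcp_g [-0.1208  0.5089] 0.12920164139694054 F [-1.3177  0.4282  0.2635]
```

View pics/e1c.png

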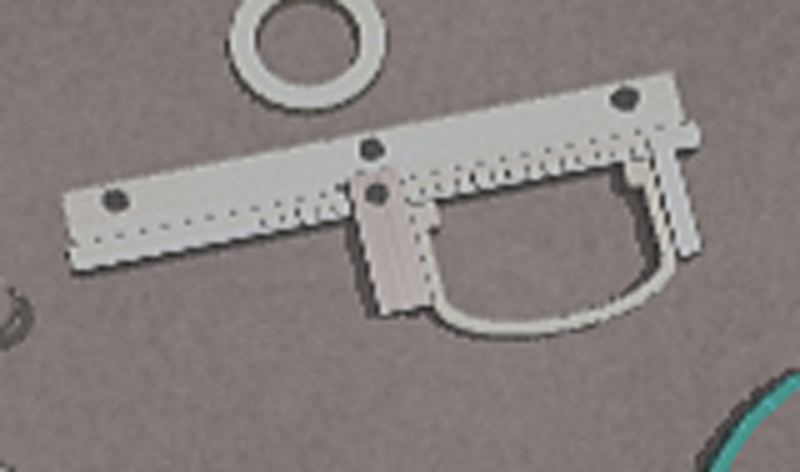

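View pics/e2c.png

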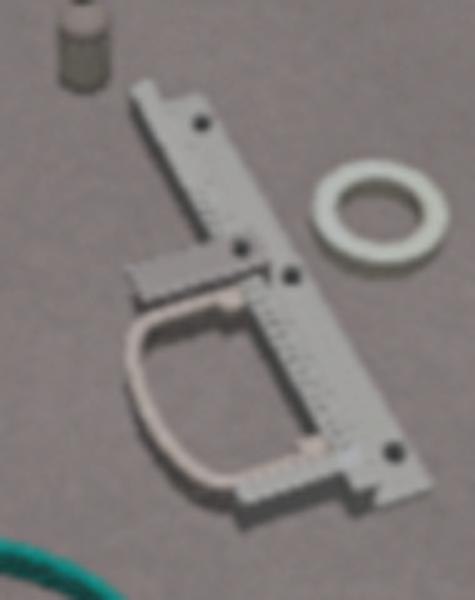

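Both pushes stopped at the same hard contacts as before (crown within 0.3 mm, jaw identical). Both views show the stack square, its ends on the fence, held between jaw and stop, with the arm clear.

```bash
python3 -c "
from station import *
print(job_done(),get_time())"
```

```text
the job is handed in; nothing more can be done
the job is handed in; nothing more can be done
```

The job is handed in at about 40 s: the stack sits square with both ends on the fence, snug between the jaw and the end stop, the arm is clear, and I saw no bystander moved.

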